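# Click the socket key onto the spindle and swing the hold-down finger over the strip

### The job

Make the steel cutting block ready: stand the loose winged socket key on the block's square spindle and press it straight down past the spring balls until they click and it sits fully home on the collar; the spindle is sprung and gives way under the push at first. Then, turning with the key only, swing the hold-down finger clockwise (seen from above) over the copper strip until it comes up against its stop, without forcing anything, and let go, leaving the key standing home on the spindle and the other things on the bench where they are.

Things in the scene. Friction and masses are not known exactly. Their poses are not given: they have to be found in the camera images.
- key: Loose winged socket key, dark steel, 0.35 kg, standing on its mouth on the bench. Square sleeve 36 x 36 x 34 mm tall, flat wing on top, 78 mm tall in all. Origin: centre of the mouth; z up, x along the wing. In the mouth a square bore 20 x 20 mm, 24 mm deep, sides along x and y, a dimple in each of the four walls 5 mm above the mouth: it fits the spindle in any quarter turn.
- key_wing (a point): Middle of the key's upright wing, 60 mm above its mouth. The wing is 46 mm long along x, 12 mm thick along y, and runs from 34 to 78 mm above the mouth. Axes as the key's.
- clamp_seat (a point): Centre of the top face of the spindle's collar (42 mm across), 58 mm above the bench at rest; z up, x outwards along the hold-down finger (14 mm wide, 7 mm thick, reaching 52 mm from the axis, top level with the collar). Finger, collar and drive are one piece, on a lift spring: pushed, it sinks up to 10 mm (5 N at first, 9 N at the bottom) and springs back.
- drive_top (a point): Top centre of the square drive on the collar: 18 x 18 mm, 22 mm tall, sides along x and y (as clamp_seat), top edge chamfered 2 mm, 1 mm play to the bore all round. Balls stand 2.5 mm proud of its +x and -x faces, 5 mm above the collar: the mouth meets them 9 mm short of home and needs about 12 N to pass, the spindle sunk to its bottom; over 25 N is forcing it. Home: mouth on the collar.
- clamp (a joint): Turn of spindle and finger, rad, growing clockwise seen from above; 0 fully open, 1.25 at the stop, the finger against the stop pin beside the copper strip. Starts between 0 and 0.3, stays where it is left. Turns stiffly (about 0.1 N m); the square has about 0.1 rad of play in the key either way. At the stop do not wrench: 0.2 N m is plenty.
- block: Fixed square steel cutting block, 110 x 110 x 40 mm, spindle at the centre of its top. Origin: centre of its underside; z up, x along the finger when the joint is 0. Two stop pins, 8 mm thick, stand 21 mm above its top, 42 mm from the centre, one at each end of the finger's swing; a copper strip 22 mm wide lies under the finger's closed position.
- brick: Bystander: grey soldering brick on a white tile, 130 x 130 x 38 mm; origin at the centre of the underside.
- jar: Bystander: open glass jar, 70 mm across, 60 mm tall; origin at the centre of the underside.
- dapping_block: Bystander: 50 mm brass cube with round hollows; origin at the centre of the underside.
- tweezers: Bystander: steel tweezers lying flat, 150 mm long along x, 6 mm thick; origin on the bench at mid length.
- hammer: Bystander: hammer lying down, wooden handle, 240 mm long along x; origin on the bench at mid length.
- torch: Bystander: green hand torch lying down, 130 mm long along x, 34 mm tall; origin on the bench near its middle.
- scriber: Bystander: slim steel scriber lying down, wooden handle 26 mm thick, 160 mm long along x; origin on the bench at mid length.

How it is judged:
On the way, in this order (a step that is already met when the one before it is completed fails the run):
1. the key is pressed fully home on the spindle, before the finger has been turned far (z of key in the frame of clamp_seat between -0.003 and 0.002 m and horizontal distance between key and clamp_seat below 0.003 m and angle between key's own z axis and vertical below 0.08 rad and value of joint clamp below 0.55 rad), for 0.2 s.
2. with the key home, the finger is turned against its stop (z of key in the frame of clamp_seat between -0.003 and 0.002 m and horizontal distance between key and clamp_seat below 0.003 m and angle between key's own z axis and vertical below 0.08 rad and value of joint clamp above 1.2 rad), for 0.2 s.
At the end, for the whole second after the job is handed in: The key stands upright and at rest, fully home on the collar (mouth within 2 mm of it, within 3 mm of the axis, tilted less than 0.08 rad), the clamp joint is past 1.2 rad (stop at 1.25), and the key is released (all of step 2 and linear speed of key below 0.02 m/s); the robot touches nothing.
It fails at once if the key is forced: pushed or wrenched against the block with more than 50 N (contact force between key and block above 50 N).
It fails at once if the fingers or arm push on the block or its hold-down finger (over 5 N) (contact force between any of the fingers, the arm and block above 5 N).
It fails at once if another thing on the bench is moved by more than 25 mm (distance of any of brick, jar, dapping_block, tweezers, hammer, torch, scriber from where it was at the start of the episode above 0.025 m).
It also fails if it takes over 72 s, if anything falls off the work surface, if the arm or the gripper's body presses on something with over 40 N, if the wrist force passes 120 N, or if a joint passes its speed limit or range.

### The arm

A 6-joint arm with a two-finger parallel gripper is mounted at the origin on the work surface. World frame = base frame: x ahead of the robot, y to its left, z up, the work surface at z = 0. Lengths are in m, angles in rad, forces in N, time in s.
With the tool pointing down it reaches from about 0.25 to 0.775 m from the base axis. Payload 4 kg.
Tool frame: the origin (TCP) lies between the finger pads; the fingertips stand 25 mm ahead of it and the grasp point (between the pads) lies 6 mm ahead of it (robot.tip_reach is the distance from the TCP to the fingertips, in m); z points along the fingers, y is the line along which they close (so a half turn about z gives the same grasp; the last joint's range is limited). The gripper opens to 94 mm and grips with 3 to 60 N. Pads are 16 mm wide; open, the fingers measure 119 mm over their backs; the gripper's body (75 mm by 177 mm) begins 78 mm behind the grasp point.
Start: joints at [1.113, 0.087, 1.371, -0, 1.684, -0.103], TCP at [0.191, 0.516, 0.231] pointing down, gripper open.
Joint ranges: [-3.1, 3.1], [-0.76, 2.03], [0.27, 2.55], [-1.08, 4.22], [0.17, 2.65], [-2.57, 2.57]. Speed limits (rad/s): [2.79, 2.79, 3.14, 3.14, 3.14, 3.14].

### API

Orientations are given as [roll, pitch, yaw] about the fixed x, y, z axes, in that order (R = Rz(yaw) Ry(pitch) Rx(roll)).
In Python, from bench import sensors, snapshot, camera_info, ticket, robot gives the robot as it stands.
- The arm moves only by the tool arm_command, never from a script. Its argument "plan" is a list of rows, each an object with "grip": the closure, from -1 (fully open) to 1 (shut); "slide": the shift along the tool's x, y, z normalised to -1 to 1, where 1 is 500 mm, a list of three; "spin": the turn about the tool's z normalised to -1 to 1, where 1 is 5 degrees. A call has 1 to 10 rows; each row shifts and turns the commanded pose from where the row before left it, along the tool's axes as they then stand; what a row does not reach is not made up. A row lasts 1/8 s, in which the tool goes at most 62.5 mm and 10.7 degrees, less where a joint would pass 70% of its speed; a pose out of reach is approached as far as the arm can. A call with a number of a shift or a turn outside -1 to 1 is refused whole. A call with a gripper value outside its range is refused whole. The fingers move at their own pace and stop on an object; the grip force is fixed at half the most. Time passes only in rows, so rows that do not move let the fingers close. It gives the time, the measured TCP pose, the force, the opening and the grip force at its end, in the units of the state.
- sensors.get_obs(): the state, without advancing time (a new reading comes with each control period).
- snapshot(name): name is "scene" or "side" or "wrist"; returns the picture (400x640x3 uint8, red, green, blue); there is no depth.
- camera_info(name): a dict with "fx", "fy", "cx", "cy" (pixels), "k1" (the pictures are not rectified: a ray, as slopes to the right and down, at radius r is drawn at 1 + k1 r^2 times it, then the intrinsics apply), "position" and "rotation" of the camera in the world. Camera axes: x right, y up, looking along -z (the intrinsics and any distortion apply to the point x, -y, -z); pixel columns grow to the right and rows downward; lengths in m; the calibration is good to about 2 mm. A picture is of the moment at which its call begins: read the wrist's pose just before it. camera_info takes no time and is no camera call; for the wrist camera it gives the pose at the moment of the call.
- ticket.close_job(): hands the job in; it is judged then, once.
The state is a dict: "time": time; "joint_positions": joint angles; "qvel": joint speeds; "joint_torque": joint torques, N m; "tool_pos": TCP position; "ee_rot": TCP orientation; "wrist_force": force on the tool from outside, world axes, zero at the start; "wrist_torque": the same for the moment, N m; "width": finger opening in m; "finger_force": force on a finger pad.
Only numpy, scipy, OpenCV 4.12 (cv2) and the standard library are available. Lean on these libraries where they do the work, as an engineer would, in place of code of your own. Each camera call takes 0.05 s, during which the arm holds its last target. There are 200 camera calls.

## Working session

There is one attempt and no reset: what is moved stays moved. The work goes in short steps, Python scripts to look and compute and a tool call to move; the robot and the scene stay as the last step left them, time stands still between calls to the robot, and variables do not carry over. Pictures are saved under pics/ and viewed, at most 10 in all, crops included, and the job is handed in when it is done.

Besides the shell and the picture viewer there is one more tool, called by a JSON object that holds its "op" and its "data". arm_command: Moves the arm, as the interface text tells. Scaled input: -1 to 1 covers 500 mm each way for a shift and 5 degrees each way for a turn. Its arguments: {"type":"object","properties":{"plan":{"type":"array","items":{"type":"object","properties":{"grip":{"type":"number"},"slide":{"type":"array","items":{"type":"number"}},"spin":{"type":"number"}}}}},"required":["plan"]}

```bash
mkdir -p pics; cat > h.py <<'E'
import numpy as np, cv2
from bench import sensors, snapshot, camera_info, ticket, robot
def ray(ci,u,v):
    x=(u-ci["cx"])/ci["fx"]; y=(v-ci["cy"])/ci["fy"]
    K=np.array([[ci["fx"],0,ci["cx"]],[0,ci["fy"],ci["cy"]],[0,0,1.]])
    p=cv2.undistortPoints(np.array([[[u,v]]],float),K,np.array([ci["k1"],0,0,0.]))[0,0]
    return np.array(ci["position"]),np.array(ci["rotation"])@np.array([p[0],-p[1],-1.])
def onz(ci,u,v,z):
    o,d=ray(ci,u,v); return o+d*(z-o[2])/d[2]
def proj(ci,P):
    q=np.array(ci["rotation"]).T@(np.array(P,float)-np.array(ci["position"]))
    x,y=q[0]/-q[2],-q[1]/-q[2]; s=1+ci["k1"]*(x*x+y*y)
    return np.array([ci["fx"]*x*s+ci["cx"],ci["fy"]*y*s+ci["cy"]])
def shot(name,f):
    ci=camera_info(name); im=snapshot(name); cv2.imwrite(f"pics/{f}.png",im[:,:,::-1]); return ci,im
E
python3 - <<'E'
from h import *
for n in("scene","side","wrist"):
    ci,im=shot(n,n+"0"); print(n,{k:np.round(v,3).tolist() for k,v in ci.items()})
o=sensors.get_obs();print({k:np.round(v,3).tolist() for k,v in o.items()})
a,b=cv2.imread("pics/scene0.png"),cv2.imread("pics/side0.png")
E
```

```text
scene {'fx': 513.118, 'fy': 513.118, 'cx': 327.941, 'cy': 200.097, 'k1': 0.033, 'position': [1.623, 0.054, 1.134], 'rotation': [0.778, 0.007, 1.628]}
side {'fx': 401.209, 'fy': 401.209, 'cx': 326.656, 'cy': 192.602, 'k1': 0.02, 'position': [0.4, -0.727, 0.69], 'rotation': [0.868, -0.001, -0.211]}
wrist {'fx': 316.79, 'fy': 316.79, 'cx': 316.944, 'cy': 201.94, 'k1': -0.029, 'position': [0.118, 0.543, 0.383], 'rotation': [-0.277, 0.001, 1.215]}
{'time': 0.15, 'joint_positions': [1.113, 0.088, 1.372, 0.0, 1.684, -0.103], 'qvel': [-0.001, -0.001, -0.005, 0.002, -0.0, -0.001], 'joint_torque': [0.002, -34.064, -30.279, 0.072, 0.031, -0.0], 'tool_pos': [0.191, 0.515, 0.23], 'ee_rot': [-3.14, -0.0, 2.787], 'wrist_force': [-0.198, 0.23, -0.428], 'wrist_torque': [-0.013, 0.035, -0.024], 'finger_force': 0.0, 'width': 0.094}
```

```bash
python3 - <<'E'
s=open('h.py').read()
s=s.replace('np.array(ci["rotation"])','R(ci["rotation"])').replace('def ray','from scipy.spatial.transform import Rotation\ndef R(r): return Rotation.from_euler("xyz",r).as_matrix()\ndef ray')
s=s.replace('    x=(u-ci["cx"])/ci["fx"]; y=(v-ci["cy"])/ci["fy"]\n','')
open('h.py','w').write(s)
E
```

```text
(no output)
```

View pics/scene0.png

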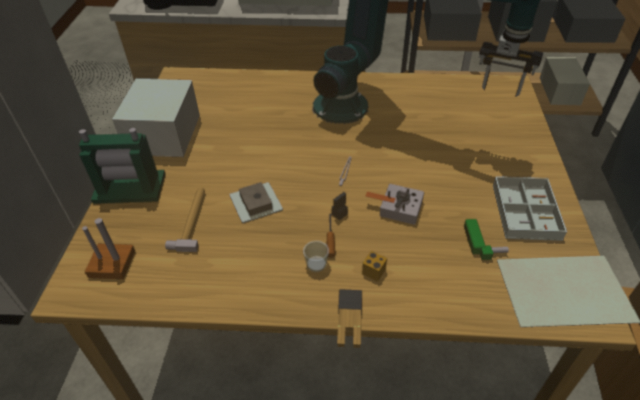

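View pics/side0.png

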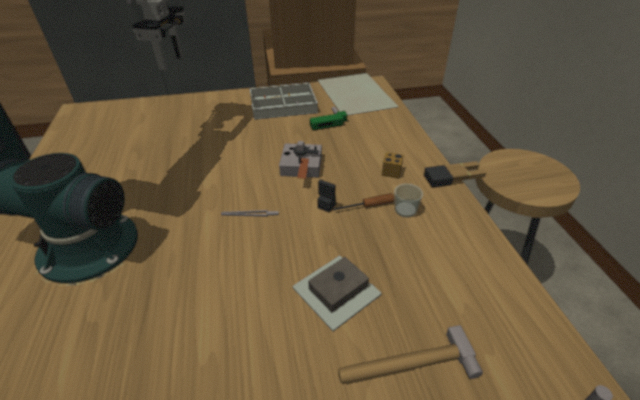

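Scene: key at about (340,206), block at (402,203) with copper strip at its left, scriber just in front of the key. Side: key (326,196), block (301,160), scriber tip close to the key (335,207).

```bash
python3 - <<'E'
from h import *
a,b=camera_info("scene"),camera_info("side")
print("key base",onz(a,339,216,0),onz(b,326,209,0), "wing",onz(a,341,200,.06),onz(b,327,188,.06))
print("block",onz(a,402,203,.04),onz(b,301,155,.04))
print("scriber",onz(a,331,214,0),onz(a,331,250,.013),"strip",onz(a,372,196,.04),onz(a,390,199,.04))
w=camera_info("wrist");o=sensors.get_obs()
T=R(o["ee_rot"]);print("cam in tool",T.T@(np.array(w["position"])-o["tool_pos"]));print(T.T@R(w["rotation"]),T)
E
```

```text
key base [0.57170484 0.0194603  0.        ] [0.55662597 0.00796604 0.        ] wing [0.56293371 0.02449522 0.06      ] [0.56138723 0.0183772  0.06      ]
block [0.54668363 0.20546285 0.04      ] [0.52544954 0.20017186 0.04      ]
scriber [ 0.564688   -0.00504214  0.        ] [0.71448301 0.00292997 0.013     ] strip [0.52161098 0.11662095 0.04      ] [0.53167867 0.17037931 0.04      ]
cam in tool [ 7.82226412e-02  3.16966757e-05 -1.53789605e-01]
[[-1.20140400e-03  9.61918766e-01  2.73332846e-01]
 [ 9.99998519e-01  1.49240822e-03 -8.56732952e-04]
 [-1.23203169e-03  2.73331412e-01 -9.61919134e-01]] [[-9.37714725e-01  3.47405426e-01 -7.50941350e-04]
 [ 3.47406186e-01  9.37713572e-01 -1.48266552e-03]
 [ 1.89081848e-04 -1.65119896e-03 -9.99998619e-01]]
```

{"op": "arm_command", "data": {"plan": [{"grip": -1,"slide": [-0.095,-0.05,0],"spin": 0},{"grip": -1,"slide": [-0.095,-0.05,0],"spin": 0},{"grip": -1,"slide": [-0.095,-0.05,0],"spin": 0},{"grip": -1,"slide": [-0.095,-0.05,0],"spin": 0},{"grip": -1,"slide": [-0.095,-0.05,0],"spin": 0},{"grip": -1,"slide": [-0.095,-0.05,0],"spin": 0},{"grip": -1,"slide": [-0.095,-0.05,0],"spin": 0},{"grip": -1,"slide": [-0.095,-0.05,0],"spin": 0},{"grip": -1,"slide": [-0.095,-0.05,0],"spin": 0},{"grip": -1,"slide": [-0.095,-0.05,0],"spin": 0}]}}

```text
time: 1.4
tool_pos: [0.5504, 0.1149, 0.2301]
ee_rot: [3.141, -0.001, 2.787]
wrist_force: [1.5, -0.1, 0.9]
width: 0.0939
finger_force: 0.0
```

```bash
python3 - <<'E'
from h import *
ci,im=shot("wrist","w1");o=sensors.get_obs();print(o["time"],o["tool_pos"],o["ee_rot"],ci)
cv2.imwrite("pics/w1v.png",cv2.resize(im[:,:,::-1],(800,500)))
E
```

```text
1.45 [0.55410404 0.1093891  0.22914162] [-3.13767784  0.00345917  2.78077223] {'fx': 316.7901344248372, 'fy': 316.7901344248372, 'cx': 316.9439866071675, 'cy': 201.9400453164277, 'k1': -0.029290189230384622, 'position': array([0.47721195, 0.14200239, 0.38397668]), 'rotation': array([-0.27631649, -0.00136366,  1.21464893])}
```

View pics/w1v.png

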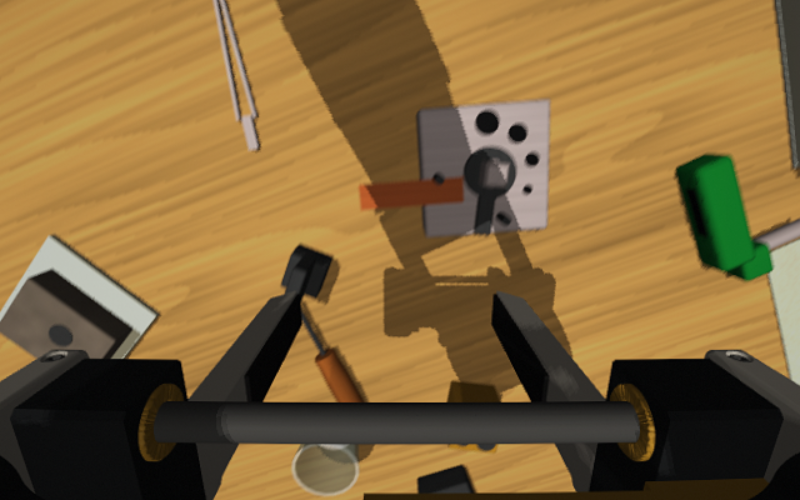

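Wrist view (x1.25): key at ~(305,268), scriber tip at ~(305,305), block corners (417,110),(550,100),(548,232),(425,235), spindle ~(490,170), finger pointing down to ~(484,232), strip to the left: clockwise leads to it.

```bash
python3 - <<'E'
from h import *
im=cv2.imread("pics/w1.png")
import pickle
ci={'fx': 316.7901344248372, 'fy': 316.7901344248372, 'cx': 316.9439866071675, 'cy': 201.9400453164277, 'k1': -0.02929, 'position': np.array([0.47721195, 0.14200239, 0.38397668]), 'rotation': np.array([-0.27631649, -0.00136366,  1.21464893])}
for n,p,z in[("block",(487,167),.04),("drive",(496,168),.08),("collar",(490,174),.058),("fingertip",(484,232),.058),("wing top",(307,258),.078),("key",(312,270),.034)]+[("c",c,.04) for c in((417,110),(550,100),(548,232),(425,235))]:
    print(n,onz(ci,p[0]/1.25,p[1]/1.25,z).round(4))
cv2.imwrite("pics/crop1.png",np.hstack([cv2.convertScaleAbs(cv2.resize(im[r0:r0+110,c0:c0+130],None,fx=3,fy=3,interpolation=cv2.INTER_CUBIC),alpha=g) for r0,c0,g in((180,200,3),(75,330,1.5))]))
E
```

```text
block [0.5248 0.2075 0.04  ]
drive [0.5224 0.2061 0.08  ]
collar [0.5285 0.2047 0.058 ]
fingertip [0.5731 0.186  0.058 ]
wing top [0.5379 0.043  0.078 ]
key [0.559  0.0284 0.034 ]
c [0.4607 0.1669 0.04  ]
c [0.491  0.2721 0.04  ]
c [0.5984 0.2423 0.04  ]
c [0.5626 0.1382 0.04  ]
```

View pics/crop1.png

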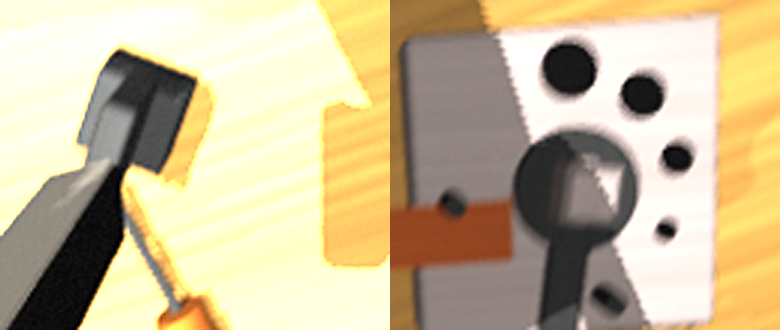

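Key wing runs roughly along the image's vertical; one gripper finger half hides it. I move so the key is clear between the fingers.

{"op": "arm_command", "data": {"plan": [{"grip": -1,"slide": [0.02,-0.072,0.03],"spin": 0},{"grip": -1,"slide": [0.02,-0.072,0.03],"spin": 0},{"grip": -1,"slide": [0,0,0],"spin": 0},{"grip": -1,"slide": [0,0,0],"spin": 0}]}}

```text
time: 1.95
tool_pos: [0.5063, 0.0562, 0.2009]
ee_rot: [3.141, 0.001, 2.787]
wrist_force: [0.7, -0.4, 0.4]
width: 0.094
finger_force: 0.0
```

```bash
python3 - <<'E'
from h import *
import pickle
ci,im=shot("wrist","w2");o=sensors.get_obs();print(o["time"],o["tool_pos"],o["ee_rot"])
pickle.dump(ci,open("w2.pkl","wb"))
im=im[:,:,::-1]
print([proj(ci,p) for p in((.556,.031,.04),(.525,.206,.06))])
u,v=proj(ci,(.553,.033,.05)).astype(int);print(u,v)
c=cv2.convertScaleAbs(cv2.resize(im[v-50:v+50,u-65:u+65],None,fx=3,fy=3,interpolation=cv2.INTER_CUBIC),alpha=2.5)
U,V=proj(ci,(.525,.206,.06)).astype(int);V=max(V,60);U=min(U,575);print(U,V)
d=cv2.convertScaleAbs(cv2.resize(im[V-50:V+50,U-65:U+65],None,fx=3,fy=3,interpolation=cv2.INTER_CUBIC),alpha=1.5)
cv2.imwrite("pics/crop2.png",np.hstack([c,d]))
E
```

```text
2.0 [0.50658361 0.05645989 0.20117565] [3.14053824e+00 1.29723109e-03 2.78744445e+00]
[array([310.63213631, 241.51297794]), array([472.71736621, 160.65983793])]
311 242
472 160
```

View pics/crop2.png

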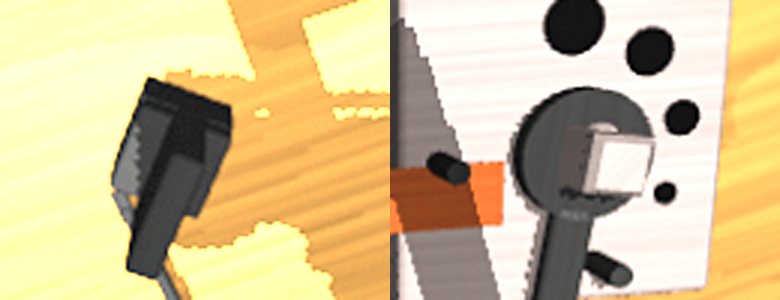

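Left crop: key wing top ends at ~(192,155) and (141,273), bottom front sleeve edge (150,78)-(232,105). Right crop: drive top corners ~(598,135),(657,140),(648,192),(590,190), collar centre ~(585,152), finger running down with edges x≈540→530 and 587→575.

```bash
python3 - <<'E'
from h import *
import pickle
ci=pickle.load(open("w2.pkl","rb"))
K=lambda x,y,z:onz(ci,311-65+x/3,242-50+y/3,z)
D=lambda x,y,z:onz(ci,472-65+(x-390)/3,160-50+y/3,z)
yaw=lambda a,b:np.arctan2(*(b-a)[1::-1]); l=lambda a,b:np.linalg.norm(a-b)
a,b=K(192,155,.078),K(141,273,.078);print("wing",(a+b)/2,l(a,b),yaw(a,b))
a,b=K(150,78,0),K(232,105,0);print("sleeve edge",(a+b)/2,l(a,b),yaw(a,b)-np.pi/2)
c=[D(*p,.08) for p in((598,135),(657,140),(648,192),(590,190))]
print("drive",sum(c)/4,[(l(c[i],c[i-1]).round(4),(yaw(c[i-1],c[i])%(np.pi/2)).round(3)) for i in range(4)])
print("collar",D(585,152,.058))
for p,q in(((540,215),(530,297)),((587,215),(575,297))):
    a,b=D(*p,.058),D(*q,.058);print("finger",a,b,yaw(a,b))
# block hue mask for yaw
im=cv2.imread("pics/w2.png");
E
```

```text
wing [0.55957776 0.02076146 0.078     ] 0.04506696891279541 -0.741517924618023
sleeve edge [0.54855601 0.03194081 0.        ] 0.034277370649536114 -0.6930579688005117
drive [0.52607128 0.20696325 0.08      ] [(np.float64(0.0162), np.float64(1.202)), (np.float64(0.0178), np.float64(1.137)), (np.float64(0.0154), np.float64(1.191)), (np.float64(0.0176), np.float64(1.183))]
collar [0.52539435 0.20618427 0.058     ]
finger [0.540279   0.18788382 0.058     ] [0.56609382 0.17829963 0.058     ] -0.35549384397069295
finger [0.54559503 0.20223781 0.058     ] [0.57134373 0.1923601  0.058     ] -0.3663064312574783
```

{"op": "arm_command", "data": {"plan": [{"grip": -1,"slide": [-0.063,-0.015,0],"spin": 0},{"grip": -1,"slide": [-0.062,-0.015,0],"spin": 0},{"grip": -1,"slide": [0,0,0.04],"spin": 1},{"grip": -1,"slide": [0,0,0.04],"spin": 1},{"grip": -1,"slide": [0,0,0],"spin": 1},{"grip": -1,"slide": [0,0,0],"spin": 1},{"grip": -1,"slide": [0,0,0],"spin": 0.2},{"grip": -1,"slide": [0,0,0],"spin": 0}]}}

```text
time: 3.0
tool_pos: [0.5598, 0.0206, 0.1608]
ee_rot: [3.141, 0.001, 2.422]
wrist_force: [0.3, -0.2, -0.4]
width: 0.0938
finger_force: 0.0
```

```bash
python3 - <<'E'
from h import *
import pickle
ci,im=shot("wrist","w3");o=sensors.get_obs();print(o["time"],o["tool_pos"],o["ee_rot"])
pickle.dump(ci,open("w3.pkl","wb"))
im=cv2.convertScaleAbs(im[:,:,::-1],alpha=2.5)
print(proj(ci,(.56,.0205,.078)))
cv2.imwrite("pics/crop3.png",cv2.resize(im[180:380,190:450],None,fx=3,fy=3,interpolation=cv2.INTER_CUBIC))
E
```

```text
3.05 [0.55970829 0.02042246 0.16076802] [3.14102766e+00 4.49846595e-04 2.42187122e+00]
[316.0343465  215.76675327]
```

View pics/crop3.png

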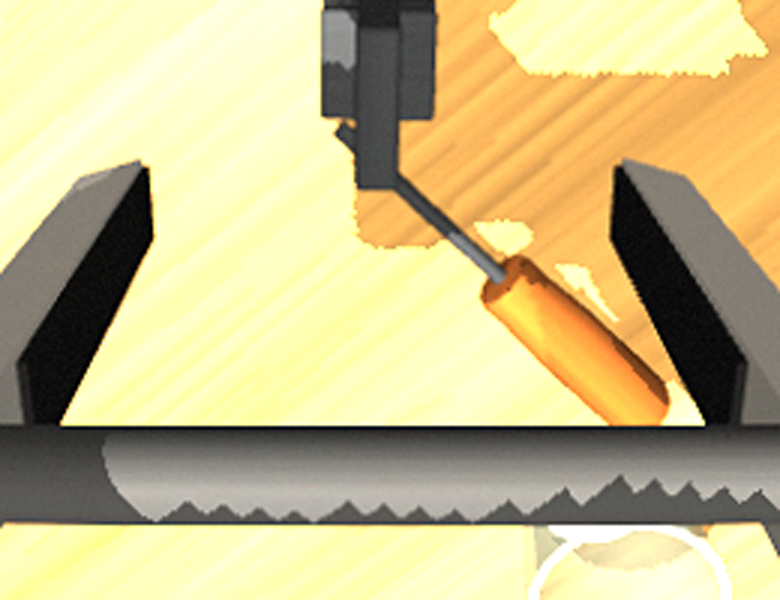

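Wing is exactly vertical and centred between the fingers (crop x 357–398 → u≈316, as predicted). Descend and grip.

{"op": "arm_command", "data": {"plan": [{"grip": -1,"slide": [0,0,0.1],"spin": 0},{"grip": -1,"slide": [0,0,0.09],"spin": 0},{"grip": -1,"slide": [0,0,0],"spin": 0},{"grip": 1,"slide": [0,0,0],"spin": 0},{"grip": 1,"slide": [0,0,0],"spin": 0},{"grip": 1,"slide": [0,0,0],"spin": 0},{"grip": 1,"slide": [0,0,0],"spin": 0},{"grip": 1,"slide": [0,0,0],"spin": 0}]}}

```text
time: 4.05
tool_pos: [0.5594, 0.02, 0.0658]
ee_rot: [3.141, 0.0, 2.42]
wrist_force: [0.2, -0.7, -1.0]
width: 0.0474
finger_force: 0.0
```

{"op": "arm_command", "data": {"plan": [{"grip": 1,"slide": [0,0,0],"spin": 0},{"grip": 1,"slide": [0,0,0],"spin": 0},{"grip": 1,"slide": [0,0,0],"spin": 0},{"grip": 1,"slide": [0,0,0],"spin": 0},{"grip": 1,"slide": [0,0,0],"spin": 0},{"grip": 1,"slide": [0,0,0],"spin": 0}]}}

```text
time: 4.8
tool_pos: [0.5592, 0.0199, 0.0654]
ee_rot: [-3.141, -0.0, 2.42]
wrist_force: [0.1, -0.3, -1.0]
width: 0.0116
finger_force: 30.0
```

{"op": "arm_command", "data": {"plan": [{"grip": 1,"slide": [0,0,-0.06],"spin": 0},{"grip": 1,"slide": [0,0,-0.08],"spin": 0},{"grip": 1,"slide": [0,0,-0.08],"spin": 0},{"grip": 1,"slide": [0.046,0.07,0],"spin": 0},{"grip": 1,"slide": [0.046,0.07,0],"spin": 0},{"grip": 1,"slide": [0.046,0.07,0],"spin": 0},{"grip": 1,"slide": [0.046,0.07,0],"spin": 0},{"grip": 1,"slide": [0,0,0],"spin": -1},{"grip": 1,"slide": [0,0,0],"spin": -1},{"grip": 1,"slide": [0,0,0],"spin": -1}]}}

```text
time: 6.05
tool_pos: [0.5819, 0.1861, 0.1738]
ee_rot: [-3.14, -0.002, 2.686]
wrist_force: [0.3, -0.5, -4.0]
width: 0.0115
finger_force: 30.0
```

{"op": "arm_command", "data": {"plan": [{"grip": 1,"slide": [0,0,0],"spin": -1},{"grip": 1,"slide": [0,0,0],"spin": 0},{"grip": 1,"slide": [0,0,0],"spin": 0}]}}

```text
time: 6.42
tool_pos: [0.5823, 0.1858, 0.1746]
ee_rot: [-3.141, -0.001, 2.768]
wrist_force: [0.2, 0.2, -3.5]
width: 0.0121
finger_force: 30.0
```

```bash
python3 - <<'E'
from h import *
import pickle
ci,im=shot("wrist","w4");o=sensors.get_obs();print(o["time"],o["tool_pos"],o["ee_rot"])
pickle.dump(ci,open("w4.pkl","wb"))
im=cv2.convertScaleAbs(im[:,:,::-1],alpha=1.6)
print(proj(ci,(.526,.207,.08)))
cv2.imwrite("pics/crop4.png",cv2.resize(im[50:250,190:450],None,fx=3,fy=3,interpolation=cv2.INTER_CUBIC))
E
```

```text
6.475 [0.58241747 0.18583768 0.1749204 ] [-3.14119791e+00 -8.58141672e-04  2.76837343e+00]
[315.50718508 136.54710922]
```

View pics/crop4.png

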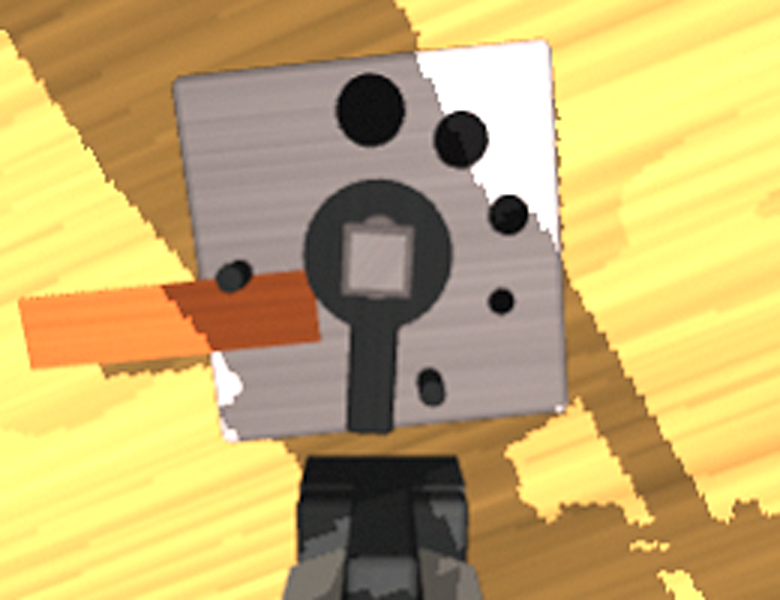

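```bash
python3 - <<'E'
from h import *
import pickle
ci=pickle.load(open("w4.pkl","rb"))
tp=np.array([0.58241747,0.18583768]);yw=2.76837
D=lambda x,y,z:onz(ci,190+x/3,50+y/3,z)
Tm=np.array([[np.cos(yw),np.sin(yw)],[np.sin(yw),-np.cos(yw)]]) # rows: tool x,y in world
rel=lambda P:(Tm@(P[:2]-tp))*1000
for n,p in dict(drive=(377.5,261,.08),collar=(378,255,.058),keyfrontL=(305,458,.1094),keyfrontR=(462,458,.1094),keytopL=(300,490,.1434),keytopR=(466,490,.1434),f0=(374,325,.058),f1=(369.5,430,.058),d1=(345,226,.08),d2=(411,228,.08),d3=(409,297,.08),d4=(344,293,.08)).items(): print(n,rel(D(*p)).round(2), D(*p)[:2].round(4))
im=cv2.imread("pics/w4.png");g=cv2.cvtColor(im,cv2.COLOR_BGR2GRAY)
# precise collar+drive: threshold drive top in collar
c=g[105:165,285:350]
from h import cv2
m=((g>85)*255).astype(np.uint8)
n,lab,st,ce=cv2.connectedComponentsWithStats(m)
k=lab[50+261//3,190+377//3];print(st[k],ce[k],g[130:145:3,310:322:3])
ct=cv2.findContours((lab==k).astype(np.uint8),0,1)[0][0];print(cv2.minAreaRect(ct))
E
```

```text
drive [59.91 -0.61] [0.5264 0.2071]
collar [59.94 -0.54] [0.5264 0.2072]
keyfrontL [ 15.62 -18.03] [0.5613 0.1747]
keyfrontR [15.56 19.63] [0.5751 0.2098]
keytopL [ 18.51 -16.4 ] [0.5592 0.1773]
keytopR [18.45 17.57] [0.5716 0.2089]
f0 [40.34 -1.72] [0.5442 0.1989]
f1 [ 9.48 -3.14] [0.5724 0.1864]
d1 [68.7  -8.88] [0.5152 0.2026]
d2 [68.18  7.95] [0.5218 0.2181]
d3 [50.69  7.55] [0.538  0.2113]
d4 [51.75 -9.33] [0.5308 0.196 ]
[306 128  19  19 336] [315.45833333 136.85119048] [[104 104 102 103]
 [103 102 104 101]
 [104 103 102 102]
 [102 103 102 101]
 [103 101 100 102]]
((315.0, 137.0), (18.0, 18.0), 90.0)
```

Drive lies 60 mm along tool x and about −1.3 mm in y relative to the held key, turned ~2.2° clockwise; joint ≈0.14 rad. Move over and lower to just above the drive.

{"op": "arm_command", "data": {"plan": [{"grip": 1,"slide": [0.04,-0.001,0],"spin": 0},{"grip": 1,"slide": [0.04,-0.001,0],"spin": 0},{"grip": 1,"slide": [0.04,-0.0006,0],"spin": 0},{"grip": 1,"slide": [0,0,0],"spin": 0.44},{"grip": 1,"slide": [0,0,0.026],"spin": 0},{"grip": 1,"slide": [0,0,0.026],"spin": 0},{"grip": 1,"slide": [0,0,0],"spin": 0},{"grip": 1,"slide": [0,0,0],"spin": 0}]}}

```text
time: 7.48
tool_pos: [0.5264, 0.2063, 0.1491]
ee_rot: [-3.141, -0.0, 2.731]
wrist_force: [-0.9, -0.2, -2.8]
width: 0.0117
finger_force: 30.0
```

```bash
python3 - <<'E'
from h import *
for n in("side","scene"):
    ci,im=shot(n,n+"5");im=im[:,:,::-1]
    u,v=proj(ci,(.526,.207,.08)).astype(int);print(u,v)
    c=cv2.convertScaleAbs(cv2.resize(im[v-35:v+35,u-45:u+45],None,fx=4,fy=4,interpolation=cv2.INTER_CUBIC),alpha=1.8)
    cv2.imwrite(f"pics/c5{n}.png",c)
cv2.imwrite("pics/crop5.png",np.hstack([cv2.imread("pics/c5side.png"),cv2.imread("pics/c5scene.png")]))
print(sensors.get_obs()["tool_pos"])
E
```

```text
300 141
403 188
[0.52667304 0.2064664  0.14988743]
```

View pics/crop5.png

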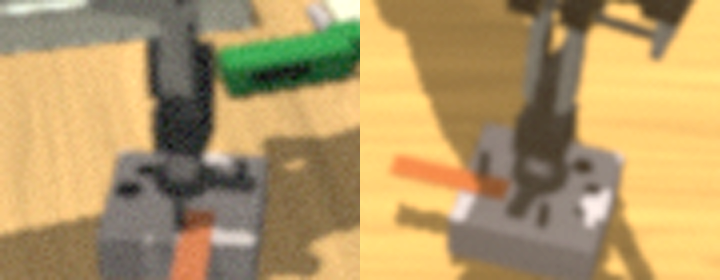

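Both views show the key centred over the drive. Lower in small steps, watching the force.

{"op": "arm_command", "data": {"plan": [{"grip": 1,"slide": [0,0,0.008],"spin": 0},{"grip": 1,"slide": [0,0,0.006],"spin": 0},{"grip": 1,"slide": [0,0,0.004],"spin": 0},{"grip": 1,"slide": [0,0,0],"spin": 0}]}}

```text
time: 8.07
tool_pos: [0.5255, 0.2067, 0.1398]
ee_rot: [-3.141, -0.002, 2.731]
wrist_force: [-1.2, 1.3, -3.7]
width: 0.0119
finger_force: 30.0
```

{"op": "arm_command", "data": {"plan": [{"grip": 1,"slide": [0,0,0.006],"spin": 0},{"grip": 1,"slide": [0,0,0.006],"spin": 0},{"grip": 1,"slide": [0,0,0.004],"spin": 0},{"grip": 1,"slide": [0,0,0],"spin": 0}]}}

```text
time: 8.57
tool_pos: [0.5257, 0.2067, 0.1321]
ee_rot: [-3.141, -0.002, 2.731]
wrist_force: [-4.5, 1.8, -2.6]
width: 0.012
finger_force: 30.0
```

{"op": "arm_command", "data": {"plan": [{"grip": 1,"slide": [0.0014,0,0],"spin": 0},{"grip": 1,"slide": [0,0,0.005],"spin": 0},{"grip": 1,"slide": [0,0,0.005],"spin": 0},{"grip": 1,"slide": [0,0,0],"spin": 0}]}}

```text
time: 9.07
tool_pos: [0.5256, 0.2069, 0.1287]
ee_rot: [3.141, 0.0, 2.731]
wrist_force: [-4.8, 1.8, 2.7]
width: 0.0118
finger_force: 30.0
```

{"op": "arm_command", "data": {"plan": [{"grip": 1,"slide": [0.002,0,0],"spin": 0},{"grip": 1,"slide": [0,0,0.004],"spin": 0},{"grip": 1,"slide": [0,0,0.004],"spin": 0},{"grip": 1,"slide": [0,0,0],"spin": 0}]}}

```text
time: 9.57
tool_pos: [0.5251, 0.2075, 0.1239]
ee_rot: [3.14, 0.001, 2.731]
wrist_force: [-3.6, 2.0, 2.9]
width: 0.012
finger_force: 30.0
```

{"op": "arm_command", "data": {"plan": [{"grip": 1,"slide": [0.0014,0,0.002],"spin": 0},{"grip": 1,"slide": [0,0,0.003],"spin": 0},{"grip": 1,"slide": [0,0,0.003],"spin": 0},{"grip": 1,"slide": [0,0,0],"spin": 0}]}}

```text
time: 10.07
tool_pos: [0.5248, 0.2076, 0.1201]
ee_rot: [3.14, 0.002, 2.731]
wrist_force: [-3.4, 1.5, 5.3]
width: 0.012
finger_force: 30.0
```

{"op": "arm_command", "data": {"plan": [{"grip": 1,"slide": [0,0,0.003],"spin": 0},{"grip": 1,"slide": [0,0,0.003],"spin": 0},{"grip": 1,"slide": [0,0,0],"spin": 0}]}}

```text
time: 10.45
tool_pos: [0.5253, 0.2074, 0.117]
ee_rot: [3.14, 0.003, 2.731]
wrist_force: [-1.0, 0.8, 3.5]
width: 0.0118
finger_force: 30.0
```

{"op": "arm_command", "data": {"plan": [{"grip": 1,"slide": [0,0,0.003],"spin": 0},{"grip": 1,"slide": [0,0,0.003],"spin": 0},{"grip": 1,"slide": [0,0,0],"spin": 0}]}}

```text
time: 10.82
tool_pos: [0.5252, 0.2075, 0.1139]
ee_rot: [3.14, 0.002, 2.731]
wrist_force: [-0.1, 1.6, 4.0]
width: 0.0118
finger_force: 30.0
```

{"op": "arm_command", "data": {"plan": [{"grip": 1,"slide": [0,0,0.003],"spin": 0},{"grip": 1,"slide": [0,0,0.003],"spin": 0},{"grip": 1,"slide": [0,0,0],"spin": 0}]}}

```text
time: 11.2
tool_pos: [0.5252, 0.2075, 0.1132]
ee_rot: [3.14, 0.003, 2.731]
wrist_force: [-1.9, 0.1, 12.6]
width: 0.0117
finger_force: 30.0
```

{"op": "arm_command", "data": {"plan": [{"grip": 1,"slide": [0,0,0.002],"spin": 0},{"grip": 1,"slide": [0,0,0.0],"spin": 0},{"grip": 1,"slide": [0,0,0],"spin": 0}]}}

```text
time: 11.58
tool_pos: [0.5252, 0.2075, 0.1131]
ee_rot: [3.139, 0.004, 2.731]
wrist_force: [-3.5, 0.2, 15.2]
width: 0.0118
finger_force: 30.0
```

{"op": "arm_command", "data": {"plan": [{"grip": 1,"slide": [0,0,-0.006],"spin": 0},{"grip": 1,"slide": [0,0,-0.006],"spin": 0},{"grip": 1,"slide": [0,0,-0.006],"spin": 0},{"grip": 1,"slide": [0,0,0],"spin": 0},{"grip": 1,"slide": [0,0,0],"spin": 0}]}}

```text
time: 12.2
tool_pos: [0.5248, 0.2075, 0.1186]
ee_rot: [3.141, 0.001, 2.731]
wrist_force: [2.7, 1.5, 3.3]
width: 0.0118
finger_force: 30.0
```

{"op": "arm_command", "data": {"plan": [{"grip": 1,"slide": [0,0,-0.005],"spin": 0},{"grip": 1,"slide": [0,0,-0.003],"spin": 0},{"grip": 1,"slide": [0,0,0],"spin": 0},{"grip": 1,"slide": [0,0,0],"spin": 0}]}}

```text
time: 12.7
tool_pos: [0.5244, 0.2074, 0.1225]
ee_rot: [3.141, 0.001, 2.731]
wrist_force: [4.7, 1.6, 1.8]
width: 0.0119
finger_force: 30.0
```

Key home (5 N at ~1 mm sink, 15+ N only at the bottom). Now turn clockwise.

{"op": "arm_command", "data": {"plan": [{"grip": 1,"slide": [-0.002,0,0],"spin": 0},{"grip": 1,"slide": [0,0,0],"spin": 0.5},{"grip": 1,"slide": [0,0,0],"spin": 0.7},{"grip": 1,"slide": [0,0,0],"spin": 0.7},{"grip": 1,"slide": [0,0,0],"spin": 0.7},{"grip": 1,"slide": [0,0,0],"spin": 0.7},{"grip": 1,"slide": [0,0,0],"spin": 0.7},{"grip": 1,"slide": [0,0,0],"spin": 0}]}}

```text
time: 13.7
tool_pos: [0.5244, 0.2071, 0.1222]
ee_rot: [-3.141, -0.001, 2.383]
wrist_force: [1.4, 2.0, 1.9]
width: 0.012
finger_force: 30.0
```

```bash
python3 -c "
from h import *
o=sensors.get_obs();print(o['wrist_force'],o['wrist_torque'],o['joint_positions'],o['ee_rot'])"
```

```text
[1.36803569 1.98845264 1.90227751] [ 0.50761028 -0.46483994  0.04273046] [ 2.75308344e-01  1.64359894e-01  1.50161000e+00  4.56656831e-04
  1.47713146e+00 -5.36670966e-01] [-3.14052846e+00 -1.16205272e-03  2.38273197e+00]
```

{"op": "arm_command", "data": {"plan": [{"grip": 1,"slide": [0,0,0],"spin": 0.7},{"grip": 1,"slide": [0,0,0],"spin": 0.7},{"grip": 1,"slide": [0,0,0],"spin": 0.7},{"grip": 1,"slide": [0,0,0],"spin": 0.7},{"grip": 1,"slide": [0,0,0],"spin": 0.7},{"grip": 1,"slide": [0,0,0],"spin": 0.7},{"grip": 1,"slide": [0,0,0],"spin": 0.7},{"grip": 1,"slide": [0,0,0],"spin": 0.7},{"grip": 1,"slide": [0,0,0],"spin": 0}]}}

```text
time: 14.82
tool_pos: [0.5246, 0.2071, 0.1223]
ee_rot: [-3.141, -0.001, 1.895]
wrist_force: [0.7, 2.0, 2.0]
width: 0.0117
finger_force: 30.0
```

```bash
cat > t.py <<'E'
from h import *
o=sensors.get_obs();print(o['wrist_force'].round(2),o['wrist_torque'].round(3),o['ee_rot'].round(3))
E
python3 t.py
```

```text
[0.66 2.   1.96] [ 0.528 -0.403 -0.   ] [-3.141e+00 -1.000e-03  1.895e+00]
```

{"op": "arm_command", "data": {"plan": [{"grip": 1,"slide": [0,0,0],"spin": 0.6},{"grip": 1,"slide": [0,0,0],"spin": 0.6},{"grip": 1,"slide": [0,0,0],"spin": 0.6},{"grip": 1,"slide": [0,0,0],"spin": 0.6},{"grip": 1,"slide": [0,0,0],"spin": 0}]}}

```text
time: 15.45
tool_pos: [0.5246, 0.2072, 0.1223]
ee_rot: [-3.141, -0.0, 1.686]
wrist_force: [1.8, 2.8, 2.1]
width: 0.012
finger_force: 30.0
```

```bash
python3 t.py; python3 - <<'E'
from h import *
cs=[]
for n in("side","scene"):
    ci,im=shot(n,n+"6");im=im[:,:,::-1]
    u,v=proj(ci,(.526,.207,.06)).astype(int)
    cs.append(cv2.convertScaleAbs(cv2.resize(im[v-35:v+35,u-45:u+45],None,fx=4,fy=4,interpolation=cv2.INTER_CUBIC),alpha=1.8))
cv2.imwrite("pics/crop6.png",np.hstack(cs))
E
```

```text
[1.85 2.8  2.14] [ 0.594 -0.323  0.022] [-3.141 -0.     1.686]
```

View pics/crop6.png

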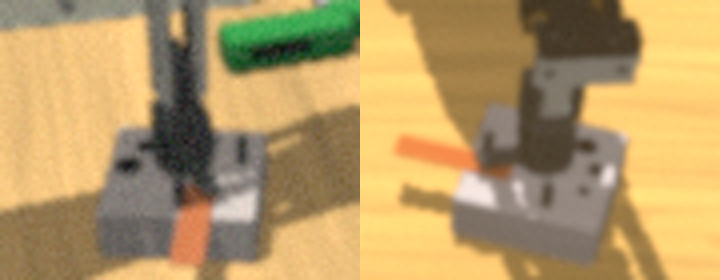

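The finger has swung to the strip's edge (scene crop ~(495,157)) with the key seated. Last steps, watching the torque.

{"op": "arm_command", "data": {"plan": [{"grip": 1,"slide": [0,0,0],"spin": 0.5},{"grip": 1,"slide": [0,0,0],"spin": 0.4},{"grip": 1,"slide": [0,0,0],"spin": 0.4},{"grip": 1,"slide": [0,0,0],"spin": 0}]}}

```text
time: 16.05
tool_pos: [0.5247, 0.2072, 0.1224]
ee_rot: [-3.141, -0.0, 1.57]
wrist_force: [1.1, 2.8, 1.6]
width: 0.012
finger_force: 30.0
```

```bash
python3 t.py
```

```text
[1.09 2.84 1.59] [ 0.664 -0.11   0.022] [-3.141 -0.     1.57 ]
```

{"op": "arm_command", "data": {"plan": [{"grip": 1,"slide": [0,0,0],"spin": 0.3},{"grip": 1,"slide": [0,0,0],"spin": 0.3},{"grip": 1,"slide": [0,0,0],"spin": 0}]}}

```text
time: 16.42
tool_pos: [0.5247, 0.2071, 0.1224]
ee_rot: [-3.141, -0.0, 1.518]
wrist_force: [-0.5, 4.1, 1.6]
width: 0.0115
finger_force: 30.0
```

```bash
python3 t.py
```

```text
[-0.53  4.12  1.57] [0.798 0.067 0.039] [-3.141 -0.     1.518]
```

{"op": "arm_command", "data": {"plan": [{"grip": 1,"slide": [0,0,0],"spin": 0.3},{"grip": 1,"slide": [0,0,0],"spin": 0}]}}

```text
time: 16.68
tool_pos: [0.5247, 0.2071, 0.1224]
ee_rot: [-3.141, -0.0, 1.491]
wrist_force: [-0.0, 4.5, 1.2]
width: 0.0123
finger_force: 30.0
```

```bash
python3 t.py
```

```text
[-0.02  4.54  1.22] [0.798 0.103 0.067] [-3.141 -0.     1.491]
```

{"op": "arm_command", "data": {"plan": [{"grip": 1,"slide": [0,0,0],"spin": 0.3},{"grip": 1,"slide": [0,0,0],"spin": 0}]}}

```text
time: 16.92
tool_pos: [0.5248, 0.2071, 0.1224]
ee_rot: [-3.141, -0.0, 1.465]
wrist_force: [0.1, 3.2, 1.5]
width: 0.012
finger_force: 30.0
```

```bash
python3 t.py
```

```text
[0.06 3.21 1.52] [0.833 0.226 0.16 ] [-3.141 -0.     1.465]
```

{"op": "arm_command", "data": {"plan": [{"grip": 1,"slide": [0,0,0],"spin": 0.15},{"grip": 1,"slide": [0,0,0],"spin": 0}]}}

```text
time: 17.18
tool_pos: [0.5248, 0.2071, 0.1224]
ee_rot: [-3.141, -0.0, 1.453]
wrist_force: [-1.6, 3.6, 0.8]
width: 0.0121
finger_force: 30.0
```

```bash
python3 t.py
```

```text
[-1.57  3.6   0.76] [0.822 0.277 0.243] [-3.141 -0.     1.453]
```

Torque rises steeply: at the stop. Ease off and let go.

{"op": "arm_command", "data": {"plan": [{"grip": 1,"slide": [0,0,-0.001],"spin": -0.3},{"grip": 1,"slide": [0,0,0],"spin": 0},{"grip": 0.5,"slide": [0,0,0],"spin": 0},{"grip": 0.3,"slide": [0,0,0],"spin": 0},{"grip": 0.0,"slide": [0,0,0],"spin": 0},{"grip": 0.0,"slide": [0,0,0],"spin": 0},{"grip": 0.0,"slide": [0,0,0],"spin": 0}]}}

```text
time: 18.05
tool_pos: [0.525, 0.2069, 0.123]
ee_rot: [3.142, 0.0, 1.479]
wrist_force: [-0.3, -0.7, -1.3]
width: 0.047
finger_force: 0.0
```

{"op": "arm_command", "data": {"plan": [{"grip": 0,"slide": [0,0,-0.06],"spin": 0},{"grip": 0,"slide": [0,0,-0.08],"spin": 0},{"grip": 0,"slide": [0,0,-0.08],"spin": 0},{"grip": 0,"slide": [-0.1,0,0],"spin": 0},{"grip": 0,"slide": [0,0,0],"spin": 0},{"grip": 0,"slide": [0,0,0],"spin": 0}]}}

```text
time: 18.8
tool_pos: [0.5203, 0.1574, 0.2327]
ee_rot: [-3.141, -0.0, 1.478]
wrist_force: [0.6, 0.5, -0.4]
width: 0.0471
finger_force: 0.0
```

```bash
python3 - <<'E'
from h import *
ci,im=shot("wrist","w7");im=cv2.convertScaleAbs(im[:,:,::-1],alpha=1.8)
u,v=proj(ci,(.526,.207,.06)).astype(int);v=max(v,67)
c=cv2.resize(im[v-67:v+67,u-65:u+65],None,fx=3,fy=3,interpolation=cv2.INTER_CUBIC)
ci,im=shot("scene","s7");im=cv2.convertScaleAbs(im[:,:,::-1],alpha=1.8)
u,v=proj(ci,(.526,.207,.06)).astype(int)
d=cv2.resize(im[v-45:v+45,u-45:u+45],(402,402),interpolation=cv2.INTER_CUBIC)
cv2.imwrite("pics/crop7.png",np.hstack([c,d]));print(sensors.get_obs()["tool_pos"])
E
```

```text
[0.52018781 0.15786098 0.23239893]
```

View pics/crop7.png

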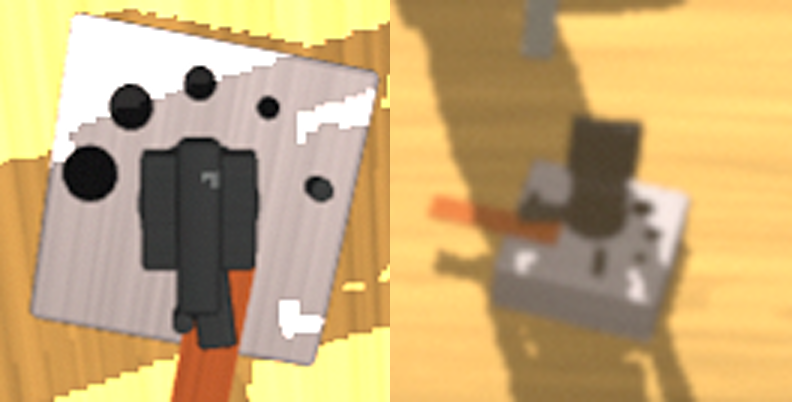

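The finger lies over the strip against its pin (left crop ~(185,318)–(215,335)), and the key stands upright and released on the collar.

```bash
python3 -c "
from bench import ticket; print(ticket.close_job())"
```

```text
the job is handed in; nothing more can be done
None
```

The job is handed in, though no verdict came back: the key is pressed home on the spindle, the hold-down finger is turned against its stop over the copper strip (torque there about 0.24 N m, slightly above the suggested 0.2), and the key is released.

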